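Level the particle monitor and snap its filter cover on, keeping it pressed

TASK

The particle monitor's head is tipped towards you on its stand: first push its far end down until the head rests level on its stop. Then take the loose filter cover by its blue grip bar, lay it square on the head between the two orange clip hooks and press it straight down until both hooks snap over its ends and it sits flat on the head. Keep pressing: finish with the gripper still pushing the cover down firmly, at about 10 N, and leave the other things on the bench where they are.

Things in the scene. Friction and masses are not known exactly. Their poses are not given: they have to be found in the camera images.
- stand: Grey yoke stand of the particle monitor, fixed; base plate 150 x 118 x 12 mm. Origin: centre of its underside, 2 mm above the bench top; x points to the head's far (raised) end, z up. Tilt axis parallel to y at x = -18 mm, 85 mm up. The bench's slanting blue post and air pipe stand to the left (robot frame x 0.37 to 0.65, y 0.09 to 0.19, up to 0.9 m high): keep the arm clear.
- monitor_head (a joint): Tilt of the grey monitor head (152 x 92 x 36 mm block) in rad: 0 is level on the stop, positive is tipped with the near end low and the far end raised (up to 0.75). Friction holds it where it is left; pushing down on the blue pad at its far end with about 4 to 8 N brings it down, and at 0 it stops dead. Pressing on the seat when level only pushes it against the stop.
- push_pad (a point): Centre of the top face of the ribbed blue push pad (28 mm along x, 60 mm along y) at the far end of the head, 91 mm from the tilt axis; moves with the head. When the head is level it is at x = +73 mm in the stand's frame, 100 mm above its origin. z is the normal of the head's top face.
- seat (a point): Centre of the flat filter seat on the head's top face, where the cover's underside comes to lie; moves with the head. When the head is level it is at x = +2 mm, y = 0 in the stand's frame, 97 mm above its origin. x points to the far hook, z is the face's normal. Low round rails (6 mm high) flank the seat at y = +-30 mm; the orange hooks stand at x = +-43 mm and rise 26 mm above the seat.
- hook_near (a joint): Sprung orange clip hook (22 mm wide) at the near end of the seat, rad: 0 is upright (home), positive is bent outward. Its sloped nose overhangs the cover's end by 4 mm. The cover bends it out to about 0.13 as it passes, then it springs back to 0 over the cover's top face.
- hook_far (a joint): The same hook at the far end. The cover meets both noses when its underside is about 19 mm above the seat; the force rises to 12 to 20 N at 9 mm, falls to about 4 N while the noses slide down the cover's ends, and at about 3 mm the hooks snap over its top and draw it home; after that the cover rests on the hard seat.
- cover: Loose yellow filter cover: a plate 84 mm (x) by 58 mm (y) by 8 mm thick, with a blue grip bar upright on its middle, 44 mm long (x), 14 mm thick (y), from 8 to 38 mm above the underside. About 0.09 kg. Lies flat on a 2 mm mat, bar up. Origin: centre of the underside. It fits the seat with its x along the seat's x (either way round), with 1.5 mm play at each end and about 1 mm at each side.
- cover_mid (a point): Point on the axis of the cover's grip bar, half-way up the cover (19 mm above its underside, 11 mm above the plate's top face); axes as the cover's.
- bush: Bystander: bronze-coloured bush, 32 mm across, 34 mm high; leave alone. Origin at its underside.
- flange: Bystander: small steel flange, 53 mm across, 15 mm high; leave alone. Origin at its underside.
- tape: Bystander: roll of black tape, 62 mm across, 19 mm high; leave alone. Origin at its underside.
Mind the look-alikes: they are no part of the job. Several things have the shape of the cover; the one meant has the colours described above.

How it is judged:
By the outcome, as a careful person would: the job done as asked, in the order asked, and still so for the second after the job is handed in, while the arm keeps its last pose, push and grip.
It also fails if it takes over 72 s, if anything falls off the work surface, if the arm or the gripper's body presses on something with over 40 N, if the wrist force passes 120 N, or if a joint passes its speed limit or range.

ROBOT

A 6-joint arm with a two-finger parallel gripper is mounted at the origin on a cart in front of the work surface, level with it; the furniture and walls round the work are solid. World frame = base frame: x ahead of the robot, y to its left, z up, the work surface at z = 0. Lengths are in mm, angles in rad, forces in N, time in s.
With the tool pointing down it reaches from about 400 to 825 mm from the base axis. Payload 7 kg.
Tool frame: the origin (TCP) lies on the centre line of the jaws, within the pads' length; the fingertips stand r.tcp_to_tips ahead of it and the grasp point (between the pads) lies 2 mm behind it (r.tcp_to_tips is the distance from the TCP to the fingertips, in mm); z points along the fingers, y is the line along which they close (so a half turn about z gives the same grasp; the last joint's range is limited). The gripper opens to 85 mm and grips with 20 to 120 N. Pads are 22 mm wide; open, the fingers measure 114 mm over their backs; the gripper's body (76 mm by 85 mm) begins 54 mm behind the grasp point. The pads swing forward as they close: fully open they stand 13 mm farther back than shut.
Start: joints at [-1.012, 0.359, 0.012, 0, -1.224, -0.288], TCP at [180.538, -650.385, 214.402] pointing down, gripper open.
Joint ranges: [-3.07, 3.07], [-1.43, 2.12], [-1.02, 1.25], [-3.03, 1.67], [-3.05, -0], [-3.03, 3.03]. Speed limits (rad/s): [2.39, 2.39, 3.01, 3.14, 3.14, 3.14].

INTERFACE

Orientations are given as a rotation vector (axis times angle).
In Python, from plant import r gives the robot as it stands. Calls block until the motion is done:
- r.goto(position, orientation): joint-space move of the TCP to a pose.
- r.line_to(position, rate=150, frame=None): straight line of the TCP; frame=None keeps the orientation; rate is the mean speed in mm/s.
- r.set_joints(angles): joint-space move.
- r.gripper_open() and r.grab(strength=None): open the fingers fully, or close them until they stop; strength is the grip in N (None keeps the last).
- r.dwell(seconds).
- r.ik(position, orientation): joint angles nearest the present ones, or None.
- r.read_camera(name): name is "scene" or "top" or "wrist"; returns a dict with "color" (480x640x3 uint8, blue, green, red), "fx", "fy", "cx", "cy" (pixels), "rvec" (rotation vector, rad) and "tvec" (3), from world to camera coordinates, as OpenCV has them. Camera axes: x right, y down, z forward; pixel columns grow to the right and rows downward; lengths in mm; the calibration is good to about 2 mm. A picture is of the moment at which its call begins. There is no depth.
A pose or a line that the arm cannot do raises r.MotionError and nothing moves.
- r.hand_in(): hands the job in; it is judged then, once.
Readings, each from a call of its own:
- r.current_clock(): time.
- r.current_qpos(): joint angles.
- r.current_qvel(): joint speeds.
- r.current_joint_torque(): joint torques, N m.
- r.current_ee_pos(): TCP position.
- r.current_tool_rot(): TCP orientation.
- r.current_force(): force on the tool from outside, world axes, zero at the start.
- r.current_moment(): the same for the moment, N m.
- r.current_width(): finger opening in mm.
- r.current_gripper_force(): force on a finger pad.
Only numpy, scipy, OpenCV 4.12 (cv2) and the standard library are available. Lean on these libraries where they do the work, as an engineer would, in place of code of your own. Each camera call takes 0.05 s, during which the arm holds its last target. There are 200 camera calls.

## Working session

There is one attempt and no reset: what is moved stays moved. The work goes in short steps, each a Python script; the robot and the scene stay as the last script left them, time stands still between calls to the robot, and variables do not carry over. Pictures are saved under pics/ and viewed, at most 10 in all, crops included, and the job is handed in when it is done.

```bash
mkdir -p pics; ls; cat > h.py <<'E'
import numpy as np, cv2
from scipy.spatial.transform import Rotation as R
from plant import r
def cam(n,save=None):
    c=r.read_camera(n)
    if save: cv2.imwrite('pics/'+save+'.png',c['color'])
    return c
def ray(c,uv):
    M=cv2.Rodrigues(np.array(c['rvec'],float))[0]; t=np.array(c['tvec'],float).ravel()
    d=M.T@np.array([(uv[0]-c['cx'])/c['fx'],(uv[1]-c['cy'])/c['fy'],1]); return -M.T@t,d
def onz(c,uv,z):
    o,d=ray(c,uv); return o+d*(z-o[2])/d[2]
def proj(c,P):
    K=np.array([[c['fx'],0,c['cx']],[0,c['fy'],c['cy']],[0,0,1]])
    return cv2.projectPoints(np.array(P,float).reshape(-1,3),np.array(c['rvec'],float),np.array(c['tvec'],float),K,None)[0].reshape(-1,2)
def tri(c1,u1,c2,u2):
    o1,d1=ray(c1,u1);o2,d2=ray(c2,u2)
    s=np.linalg.lstsq(np.c_[d1,-d2],o2-o1,rcond=None)[0]
    a=o1+s[0]*d1;b=o2+s[1]*d2; return (a+b)/2,np.linalg.norm(a-b)
E
python3 - <<'E'
from h import *
a=cam('scene','s1');b=cam('top','t1')
for c in(a,b): print(ray(c,(320,240)),c['fx'])
print(r.tcp_to_tips,r.current_tool_rot(),r.current_clock())
E
```

```text
pics
(array([   2.053657  , -583.5979237 ,  559.60470034]), array([ 0.70977492,  0.43054148, -0.5575641 ])) 539.4604339846796
(array([ 476.75880933, -204.81639422,  935.43857791]), array([ 0.13497349, -0.04030338, -0.99003899])) 485.7279579016619
17.0 [ 4.23874316e-01 -3.11251841e+00 -2.28731070e-03] 0.1
```

View pics/s1.png

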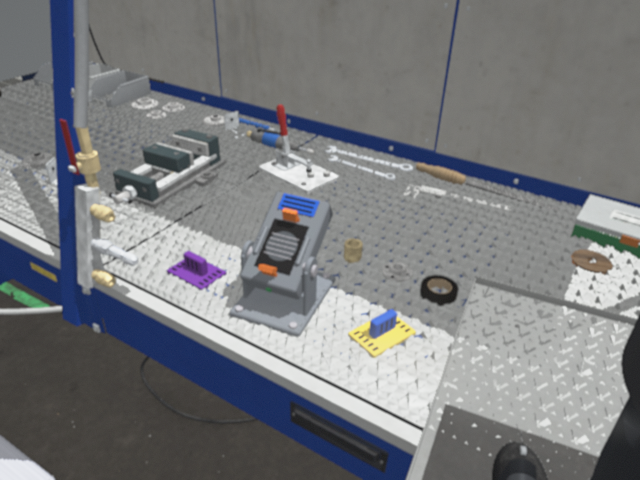

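View pics/t1.png

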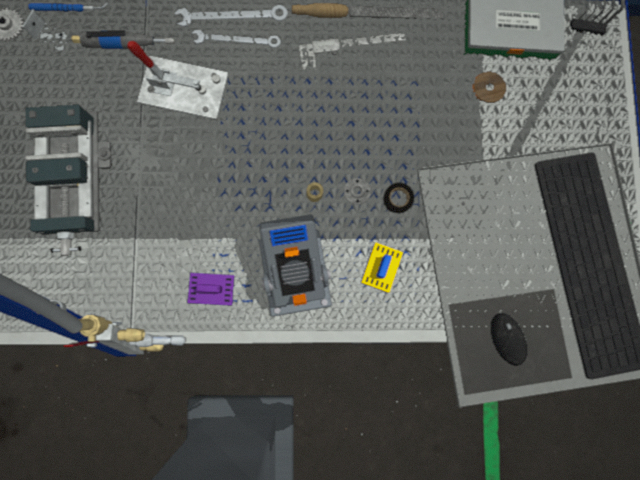

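The scene view shows the tipped head (blue pad at (298,205), hooks at (290,215) and (268,270)) and the yellow cover with its blue bar at (383,330). In the top view the head is at (292,265) and the cover at (383,267). The purple plate is a look-alike.

```bash
cat >> h.py <<'E'
def blobs(c,lo,hi,box=None,amin=15):
    hsv=cv2.cvtColor(c['color'],cv2.COLOR_BGR2HSV); m=cv2.inRange(hsv,np.array(lo),np.array(hi))
    if box:
        k=np.zeros_like(m);x0,y0,x1,y1=box;k[y0:y1,x0:x1]=1;m=m*k
    n,l,s,ce=cv2.connectedComponentsWithStats(m)
    return [(s[i,4],ce[i].round(1),cv2.minAreaRect(np.argwhere(l==i)[:,::-1].astype(np.float32))) for i in range(1,n) if s[i,4]>=amin]
OR=((3,150,120),(14,255,255)); BL=((105,140,80),(125,255,255)); YE=((22,130,100),(34,255,255))
E
python3 - <<'E'
from h import *
a=cam('scene');b=cam('top')
for c,box in((a,(220,180,430,360)),(b,(240,200,410,320))):
    for n,k in(('or',OR),('bl',BL),('ye',YE)):
        for q in blobs(c,*k,box): print(n,q[0],q[1],np.round(q[2][0],1),np.round(q[2][1],1),round(q[2][2],1))
E
```

```text
or 130 [290.2 214.9] [290.5 214.9] [16.3  9.4] 11.3
or 147 [267.6 268.9] [266.8 268.8] [18.9  8.5] 14.0
bl 510 [299.2 204.2] [298.1 204.5] [37.8 16. ] 14.0
bl 152 [383.7 317.3] [383.2 317.4] [ 6.8 24.1] 61.7
bl 25 [222.8 357.8] [223.2 358.6] [8.9 3.6] 26.6
ye 20 [399.8 323.4] [399.  323.5] [6.4 4.9] 45.0
ye 53 [363.2 328.2] [363.  328.8] [ 5.4 16.1] 61.4
or 100 [299.1 299.3] [299. 299.] [10. 12.] 90.0
bl 544 [288.4 235. ] [288.4 235. ] [15.6 36.3] 80.5
bl 153 [383.6 266. ] [383.7 265.9] [ 7.  22.8] 18.4
ye 1039 [381.3 267.2] [381.6 267.1] [30.2 43.4] 19.3
```

```bash
python3 - <<'E'
from h import *
a=cam('scene');b=cam('top')
P,e=tri(a,(298.3,204.4),b,(288.4,235)); print('pad',P,e)
N,e=tri(a,(267.2,268.9),b,(299,299.2)); print('near',N,e)
for q in blobs(b,(3,120,90),(18,255,255),(270,240,320,310),5):print(q[:2])
F,e=tri(a,(290.2,214.9),b,(291.5,253)); print('far',F,e)
h=P-N;h[2]=0;yaw=np.arctan2(h[1],h[0]);print('yaw',yaw)
g=F-N;print('hooks',g,np.linalg.norm(g),np.arctan2(g[2],np.hypot(*g[:2])))
d=P-N;print(np.linalg.norm(d),np.arctan2(d[2],np.hypot(*d[:2])))
y=[q for q in blobs(b,*YE,(340,230,420,310))][0]
print('cov by plate',onz(b,y[2][0],8))
for z in(30,40):print(onz(b,(383.7,265.9),z))
box=cv2.boxPoints(y[2]);w=np.array([onz(b,p,9) for p in box]);print(w.round(1))
for i in range(4):
    e=w[(i+1)%4]-w[i];print(np.linalg.norm(e),np.arctan2(e[1],e[0]))
P2,e=tri(a,(383.7,317.3),b,(383.6,266));print('bar',P2,e)
E
```

```text
pad [ 592.63381297 -185.0600626   145.84719059] 0.16917180978066437
near [ 488.59493068 -202.17552663   95.29292553] 0.5428994700452411
(np.int32(132), array([291.2, 251.7]))
(np.int32(135), array([299.1, 299.1]))
far [ 563.25207057 -190.27157639  143.66234094] 0.08809778999205453
yaw 0.16304982533987175
hooks [74.65713989 11.90395024 48.36941541] 89.74961234178475 0.5691750257223885
116.93058562054725 0.44709093598602506
cov by plate [ 550.51646131 -360.87593194    8.        ]
[ 551.09847517 -361.14550806   30.        ]
[ 550.27744029 -359.41895126   40.        ]
[[ 520.9 -319.     9. ]
 [ 599.8 -348.1    9. ]
 [ 580.3 -402.9    9. ]
 [ 501.8 -373.2    9. ]]
84.05496774346089 -0.353723689957379
58.20278437443571 -1.9111004315116402
84.01335693223415 2.7793266407506
57.485813664474485 1.2314368460248541
bar [ 550.85924868 -360.64979357   35.65187333] 1.5484720313789422
```

```bash
cat >> h.py <<'E'
def ori(yaw):  # tool down, closing line (tool y) perpendicular to heading yaw; nearer half turn
    best=None
    for k in(0,np.pi):
        y=np.array([-np.sin(yaw+k),np.cos(yaw+k),0]);z=np.array([0,0,-1.]);x=np.cross(y,z)
        M=R.from_matrix(np.c_[x,y,z]); d=(R.from_rotvec(r.current_tool_rot()).inv()*M).magnitude()
        if best is None or d<best[0]: best=(d,M.as_rotvec())
    return best[1]
E
cat > push.py <<'E'
from h import *
yaw=0.161;u=np.array([np.cos(yaw),np.sin(yaw)]);ax=np.array([524.6,-196.2])
def tip(th,dx=92):
    x=dx*np.cos(th)-15*np.sin(th);z=87+dx*np.sin(th)+15*np.cos(th)
    return np.r_[ax+x*u,z+17]
r.grab(30);print('w',r.current_width(),r.tcp_to_tips)
o=ori(yaw);p=tip(.62);p[2]+=40
r.goto(p,o);print(r.current_qpos(),r.current_clock())
for th in np.r_[np.arange(.68,-0.001,-.04),-.005,-.01,-.015,-.02,-.025,-.03]:
    p=tip(max(th,0)); p[2]+=91*min(th,0)
    r.line_to(p,rate=40);F=r.current_force();print(round(th,3),p.round(0)[2],np.round(F,1))
    if F[2]>(14 if th<.1 else 25):break
print(r.current_ee_pos(),r.current_clock())
E
python3 push.py
```

```text
w 0.2516515373709853 17.0
[ 9.25945150e-03  2.69568667e-01 -1.26450107e-01  7.02092708e-05
 -1.17485793e+00 -1.42005069e+00] 3.2833
0.68 174.0 [ 0.2  0.3 -0.1]
0.64 171.0 [-0.   1.4  0.5]
0.6 168.0 [-0.5  0.5 -0.2]
0.56 166.0 [ 0.4 -0.6  0.4]
0.52 163.0 [ 0.5  0.3 -0.6]
0.48 160.0 [ 0.1  0.  -0. ]
0.44 157.0 [-0.5 -0.3  0.5]
0.4 154.0 [-0.3  0.7  0.3]
0.36 150.0 [ 0.7 -0.  -0.8]
0.32 147.0 [-0.  -0.7  0.3]
0.28 144.0 [ 0.1 -0.2  0.5]
0.24 140.0 [ 0.5  0.2 -0.3]
0.2 137.0 [ 0.9  0.2 -0.1]
0.16 133.0 [1.4 0.9 2.3]
0.12 130.0 [2.4 0.2 3.4]
0.08 126.0 [2.1 0.7 2.4]
0.04 123.0 [0.7 0.1 2.3]
-0.0 119.0 [0.2 0.7 0.7]
-0.005 119.0 [0.4 0.5 0.6]
-0.01 118.0 [0.3 0.6 0.8]
-0.015 118.0 [-0.8 -0.4  1.7]
-0.02 117.0 [0.4 1.4 1.5]
-0.025 117.0 [-0.1  0.4  2.1]
-0.03 116.0 [0.7 0.7 2.5]
[ 615.69557903 -181.43593561  116.40563448] 10.0917
```

```bash
python3 - <<'E'
from h import *
a=cam('scene');b=cam('top')
A=cv2.resize(a['color'][170:350,210:450],None,fx=1.65,fy=1.65,interpolation=2)
B=cv2.resize(b['color'][200:320,230:430],None,fx=2,fy=2,interpolation=2)
W=cam('wrist')['color'][::2,::2]
im=np.zeros((550,800,3),np.uint8);im[:A.shape[0],:A.shape[1]]=A;im[:B.shape[0],400:400+B.shape[1]]=B;im[300:540,300:620]=W
cv2.imwrite('pics/m1.png',im);print(r.current_force())
E
```

```text
[1.2799706  0.51554712 2.12076499]
```

View pics/m1.png

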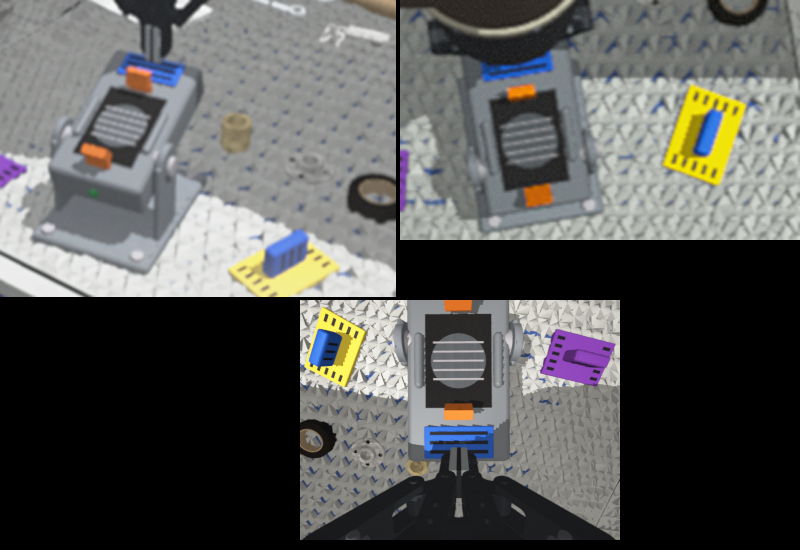

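The head has come down only partway, and the closed tips sit at the far edge of the pad. I'll re-measure the head and tips.

```bash
cat > meas.py <<'E'
from h import *
a=cam('scene');b=cam('top')
H={}
for n,c,box in(('s',a,(225,180,335,300)),('t',b,(260,205,320,320))):
    H[n]=sorted([q for q in blobs(c,(3,120,90),(18,255,255),box,30)],key=lambda q:q[1][1])
    print(n,[(q[0],q[1]) for q in H[n]],[(q[0],q[1],np.round(q[2][0],1)) for q in blobs(c,*BL,box,40)])
F,e=tri(a,H['s'][0][1],b,H['t'][0][1]);N,e2=tri(a,H['s'][-1][1],b,H['t'][-1][1]);g=F-N
print('far',F,e,'near',N,e2,'len',np.linalg.norm(g),'tilt',np.arctan2(g[2],np.hypot(*g[:2])),'yaw',np.arctan2(g[1],g[0]))
E
python3 meas.py; python3 -c "
from h import *
w=cam('wrist')
print(ray(w,(320,240)))
for z in(100,110,120): print(z,proj(w,[[*r.current_ee_pos()[:2],z]]))
print([(q[0],q[1],q[2]) for q in blobs(w,*BL,(200,200,450,340),60)])"
```

```text
s [(np.int32(167), array([293.6, 218. ])), (np.int32(212), array([268.3, 263.5]))] [(np.int32(291), array([304.1, 212. ]), array([300.6, 211.8]))]
t [(np.int32(92), array([290.3, 245.7])), (np.int32(138), array([298.6, 297. ]))] [(np.int32(257), array([288.4, 233.7]), array([288. , 232.9]))]
far [ 576.65562116 -187.65021908  130.58728651] 0.795680853754516 near [ 492.26047588 -201.56899171  102.34311378] 0.4026018346592935 len 90.07777789927144 tilt 0.3189326014443717 yaw 0.1634524901915235
(array([ 537.16164216, -193.00342664,  276.77215059]), array([ 0.30199125,  0.05632217, -0.95168457]))
100 [[315.07046644 280.88497863]]
110 [[314.95926703 289.25511582]]
120 [[314.83587996 298.54263495]]
[(np.int32(5817), array([317. , 280.2]), ((316.5, 284.0), (63.99999237060547, 136.99996948242188), 90.0))]
```

```bash
python3 - <<'E'
from h import *
w=cam('wrist');a=cam('scene')
u=np.array([np.cos(.162),np.sin(.162)]);ax=np.array([524.6,-196.2])
for th in(.25,.32):
  for dx in(77,91,105):
    x=dx*np.cos(th)-15*np.sin(th);P=np.r_[ax+x*u,87+dx*np.sin(th)+15*np.cos(th)]
    print(th,dx,P.round(1),proj(w,P).round(0),proj(a,P).round(0))
e=r.current_ee_pos();T=e-[0,0,17];print('tip',T,proj(w,T),proj(a,T),r.current_tool_rot(),R.from_rotvec(r.current_tool_rot()).as_matrix()[:,2])
A=cv2.resize(a['color'][170:250,250:350],None,fx=4,fy=4,interpolation=2)
B=cv2.resize(w['color'][220:340,220:420],None,fx=2,fy=2,interpolation=2)
im=np.zeros((320,800,3),np.uint8);im[:,:400]=A;im[:240,400:]=B;cv2.imwrite('pics/m2.png',im)
E
```

```text
0.25 77 [ 594.6 -184.8  120.6] [[315. 256.]] [[299. 218.]]
0.25 91 [ 608.  -182.6  124. ] [[315. 287.]] [[303. 212.]]
0.25 105 [ 621.3 -180.4  127.5] [[315. 318.]] [[306. 206.]]
0.32 77 [ 592.1 -185.2  125.5] [[315. 255.]] [[298. 216.]]
0.32 91 [ 605.2 -183.   129.9] [[315. 287.]] [[302. 210.]]
0.32 105 [ 618.3 -180.9  134.3] [[315. 319.]] [[305. 203.]]
tip [ 615.54571535 -181.49848346   99.3462824 ] [[315.02983892 280.28981692]] [[304.49460937 222.94918456]] [-2.52608517e-01  3.13114670e+00 -1.14250925e-04] [ 2.77717897e-04 -5.05718686e-05 -9.99999960e-01]
```

View pics/m2.png

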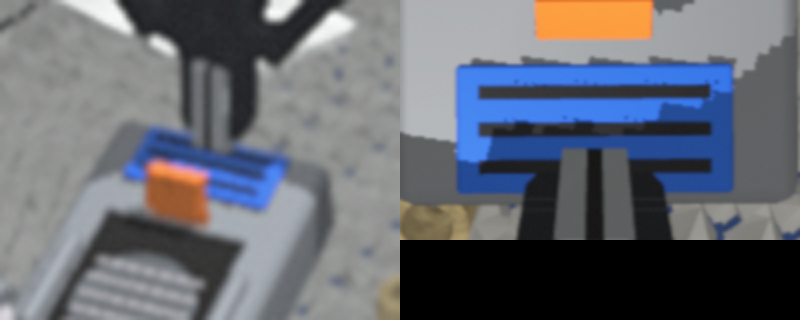

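```bash
python3 - <<'E'
from h import *
w=cam('wrist');a=cam('scene');b=cam('top')
print('tips',tri(a,(302.5,207),w,(317,295)))
print('near hook', [ (q[0],q[1]) for q in blobs(w,(3,120,90),(18,255,255),(240,100,400,280),60)], proj(w,[[492.3,-201.6,102.3],[576.7,-187.7,130.6]]))
print(r.current_force(),r.current_ee_pos(),r.current_qpos(), r.current_joint_torque(), r.current_width(), r.current_gripper_force())
E
```

```text
tips (array([ 607.74113216, -182.10101114,  132.78155882]), np.float64(0.9697328811088565))
near hook [(np.int32(1893), array([316.6, 223. ]))] [[313.92778175   2.18653789]
 [314.59783042 223.00587117]]
[1.12524317 0.72491881 2.05957839] [ 615.54848459 -181.45338086  116.32439152] [ 1.68840363e-02  3.79079353e-01 -1.93489644e-01  6.08924513e-05
 -9.97975453e-01 -1.42666000e+00] [-8.32419489e-01 -5.53083229e+01  2.43663669e+01  5.94746232e+00
 -6.19813409e-01 -8.28629381e-04] -0.07921943372414972 1.082109846174717
```

```bash
python3 - <<'E'
from h import *
e=r.current_ee_pos()
for dz in(10,30,60):
    r.line_to(e+[0,0,dz],rate=60);print(dz,r.current_force())
w=cam('wrist');a=cam('scene');T=r.current_ee_pos()-[0,0,17]
print(r.current_ee_pos(),w['fx'],'exp tip',proj(w,T),proj(a,T),proj(w,T+[0,0,17]),r.current_clock())
A=cv2.resize(a['color'][150:250,250:350],None,fx=4,fy=4,interpolation=2)
B=cv2.resize(w['color'][200:400,220:420],None,fx=2,fy=2,interpolation=2)
im=np.hstack([A,B]);cv2.imwrite('pics/m3.png',im)
E
python3 meas.py
```

```text
10 [ 0.35348899  0.06397225 -1.48856089]
30 [-0.09285799  0.36159247 -0.29864336]
60 [-0.14660592  0.28147717 -0.70438473]
[ 615.23789276 -181.37174212  175.89378095] 372.3782268974644 exp tip [[315.14959052 279.60641771]] [[304.58529507 190.30260261]] [[314.97186235 294.16992173]] 12.1917
s [(np.int32(160), array([293.7, 218.1])), (np.int32(212), array([268.3, 263.5]))] [(np.int32(320), array([303.7, 211.5]), array([301.1, 212. ]))]
t [(np.int32(93), array([290.3, 245.8])), (np.int32(138), array([298.6, 297. ]))] [(np.int32(464), array([287.9, 230.7]), array([287.4, 229.5]))]
far [ 576.57410945 -187.7441638   130.47338151] 0.5558664212883917 near [ 492.26047588 -201.56899171  102.34311378] 0.4026018346592935 len 89.95124587963619 tilt 0.31806366989897683 yaw 0.16252284417504032
```

View pics/m3.png

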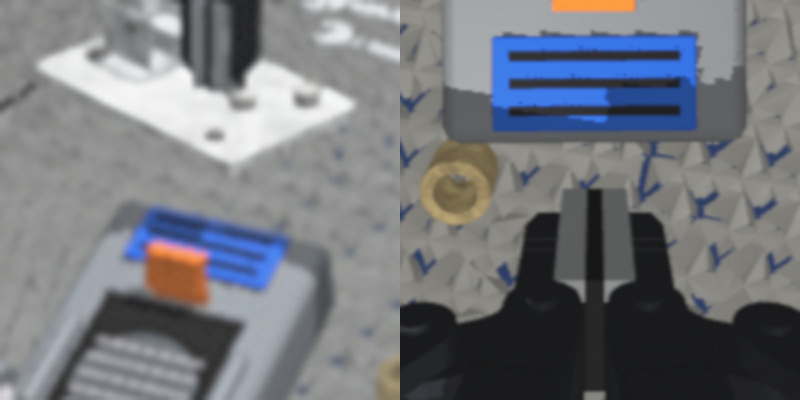

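The tip sits at the same wrist pixel (317,294) when lifted free. Both cameras therefore put the real fingertips about 16 mm behind the reported TCP, not 17 mm ahead of it. I'll push on with that measured offset and a force guard.

```bash
cat > push2.py <<'E'
from h import *
w=cam('wrist');a=cam('scene');t,e=tri(a,(303.2,172),w,(317,294));print('tips-ee',t-r.current_ee_pos(),e)
yaw=0.163;u=np.array([np.cos(yaw),np.sin(yaw)]);ax=np.array([524.6,-196.2])
for th in np.r_[.42,np.arange(.30,-0.001,-.04),-np.arange(.01,.16,.01)]:
    t_=max(th,0);p=np.r_[ax+(91*np.cos(t_)-15*np.sin(t_))*u,87+91*np.sin(t_)+15*np.cos(t_)-16.5+91*min(th,0)]
    r.line_to(p,rate=40);F=r.current_force();print(round(th,3),p.round(0)[2],np.round(F,1))
    if F[2]>(13 if th<.1 else 25):break
print(r.current_ee_pos(),r.current_clock())
E
python3 push2.py; python3 meas.py
```

```text
tips-ee [-8.54631048 -1.30219851 17.82729533] 2.402950219676325
0.42 121.0 [ 0.6 -0.3 -0.9]
0.3 112.0 [0.3 0.3 0.1]
0.26 108.0 [ 0.1  0.2 -0.3]
0.22 105.0 [ 0.4  0.4 -0.3]
0.18 102.0 [-0.1 -0.3  0.4]
0.14 98.0 [-0.4 -0.5  0.3]
0.1 95.0 [ 0.3  0.8 -0.5]
0.06 91.0 [ 0.   0.4 -0.4]
0.02 87.0 [ 0.4 -0.6 -0.2]
-0.01 85.0 [-1.8  0.8  4. ]
-0.02 84.0 [-3.2  1.4 11.1]
-0.03 83.0 [-7.2  2.6 16. ]
[ 614.62209237 -181.5259226    84.99277938] 16.8917
s [(np.int32(200), array([296.8, 225.2])), (np.int32(248), array([269.9, 256.3]))] [(np.int32(115), array([313.6, 226.6]), array([313.4, 226.6]))]
t [(np.int32(125), array([289.3, 240.5])), (np.int32(109), array([297.9, 292.7]))] []
far [ 588.12442599 -185.58346611  110.92023712] 0.6019105124722037 near [ 499.08532617 -200.10590899  110.3212933 ] 1.188691408065428 len 90.21763340085576 tilt 0.0066389262906873525 yaw 0.16167822561140158
```

The head is level: tilt reads 0.007 and contact came at 102 mm with 16 N. Next I'll lift off, image the seat from the wrist, then image the cover.

```bash
cat > look.py <<'E'
from h import *
e=r.current_ee_pos();r.line_to(e+[0,0,90],rate=100)
w=cam('wrist','w1')
for q in blobs(w,(3,120,90),(18,255,255),None,100):
    c=onz(w,q[1],118);print('hook',q[0],q[1],np.round(q[2][1],1),q[2][2],c)
o=ori(-0.356);print(o)
c=np.array([550.7,-360.4]);
r.goto(np.r_[c,130],o);r.gripper_open();r.dwell(.2)
w=cam('wrist','w2');print(r.current_ee_pos(),r.current_qpos(),r.current_clock(),r.current_width())
def fit(k,z):
    m=cv2.inRange(cv2.cvtColor(w['color'],cv2.COLOR_BGR2HSV),*map(np.array,k));n,l,s,_=cv2.connectedComponentsWithStats(m)
    j=1+np.argmax(s[1:,4]);pts=np.argwhere(l==j)[:,::-1]
    h=cv2.convexHull(pts.astype(np.float32)).reshape(-1,2)
    W=np.array([onz(w,p,z)[:2] for p in h],np.float32);return s[j,4],cv2.minAreaRect(W),cv2.minAreaRect(h)
print('plate',fit(YE,9));print('bar',fit(BL,40))
E
python3 look.py; python3 meas.py
python3 -c "
import cv2,numpy as np
cv2.imwrite('pics/w12.png',np.hstack([cv2.resize(cv2.imread('pics/w%d.png'%i),(400,300)) for i in(1,2)]))"
```

```text
hook 1390 [315.2  43.7] [33. 42.] 90.0 [ 498.43329097 -199.99558792  118.        ]
hook 988 [316.4 210.1] [26. 37.] 90.0 [ 586.16428183 -185.28010536  118.        ]
[0.5562552  3.09195481 0.        ]
[ 550.67819764 -360.43287522  129.98811673] [-2.83850967e-01  3.91836969e-01 -1.38777757e-01 -3.01038960e-05
 -1.04020777e+00 -1.64305655e+00] 19.95 85.55488571919796
plate (np.int32(5867), ((550.3616943359375, -360.8376770019531), (58.22224807739258, 84.52621459960938), 69.8008041381836), ((315.81298828125, 224.27813720703125), (103.735595703125, 76.03944396972656), 89.04515838623047))
bar (np.int32(1120), ((661.3033447265625, -158.4117431640625), (38.138877868652344, 26.517038345336914), 8.135031700134277), ((628.1434936523438, 280.422119140625), (45.023563385009766, 40.9341926574707), 68.62937927246094))
s [(np.int32(193), array([296.8, 225.4])), (np.int32(246), array([269.9, 256.5]))] [(np.int32(128), array([312.9, 226.2]), array([313.4, 226.5]))]
t [(np.int32(104), array([298. , 292.7]))] []
far [ 508.69813092 -216.47328547  162.86827961] 37.610586365356376 near [ 499.04684758 -200.2157086   110.04279803] 1.3353170012766689 len 56.106929876110826 tilt 1.227096540844395 yaw -1.035060262879385
```

View pics/w12.png

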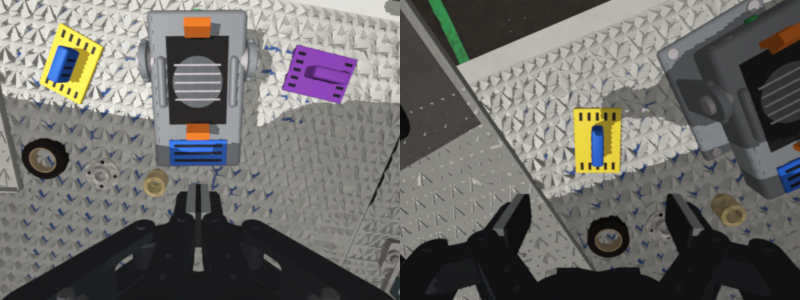

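```bash
cat > grasp.py <<'E'
from h import *
o=ori(-0.3535);c=np.array([550.4,-360.8])
r.goto(np.r_[c,60],o)
for z in(30,10,0,-4):
    r.line_to(np.r_[c,z],rate=60);F=r.current_force();print(z,F.round(1))
    if F[2]>4:raise SystemExit
r.grab(80);print(r.current_width(),r.current_gripper_force(),r.current_force().round(1),r.current_ee_pos())
w=cam('wrist','w3');a=cam('scene');b=cam('top')
A=cv2.resize(a['color'][270:370,330:450],None,fx=3.3,fy=3.3,interpolation=2)
B=cv2.resize(w['color'][140:380,200:440],None,fx=1.6,fy=1.6,interpolation=2)
im=np.zeros((400,800,3),np.uint8);im[:A.shape[0],:A.shape[1]]=A;im[:B.shape[0],400:400+B.shape[1]]=B;cv2.imwrite('pics/m4.png',im);print(r.current_clock())
E
python3 grasp.py
```

```text
30 [ 0.7  0.7 -0.7]
10 [-0.7  0.3 -0.2]
0 [-0.7 -0.  -0.3]
-4 [0.  0.6 0.1]
12.956385096401583 79.8770534992218 [-0.   0.3  3.5] [ 550.60819352 -360.87349281   -3.69196189]
22.9417
```

View pics/m4.png

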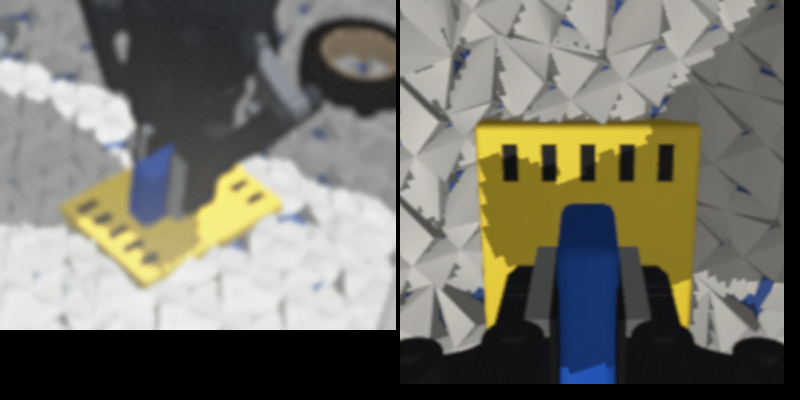

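Grip confirmed: opening 13 mm, bar centred between the pads, plate square in the jaws. I'll lift and carry it over the seat, then check alignment from close by.

```bash
cat > carry.py <<'E'
from h import *
e=r.current_ee_pos();r.line_to(np.r_[e[:2],40],rate=60);print(r.current_force(),r.current_width())
r.line_to(np.r_[e[:2],165],rate=150)
s=np.array([543.5,-192.8]);o=ori(0.162);print(R.from_rotvec(o).as_matrix()[:,0])
r.goto(np.r_[s,165],o);print(r.current_qpos()[5],r.current_width())
r.line_to(np.r_[s,123],rate=60);print(r.current_force(),r.current_ee_pos(),r.current_clock())
w=cam('wrist','w4');a=cam('scene','s4');b=cam('top')
print([(q[0],q[1],q[2]) for q in blobs(w,(3,120,90),(18,255,255),None,100)])
print([(q[0],q[1],q[2]) for q in blobs(w,*YE,None,100)])
A=cv2.resize(a['color'][180:300,220:340],None,fx=3.3,fy=3.3,interpolation=2)
B=cv2.resize(w['color'][40:340,170:470],None,fx=1.33,fy=1.33,interpolation=2)
im=np.zeros((400,800,3),np.uint8);im[:A.shape[0],:A.shape[1]]=A;im[:B.shape[0],400:400+B.shape[1]]=B;cv2.imwrite('pics/m5.png',im)
E
python3 carry.py
```

```text
[ 0.59028136  0.39048062 -0.96568416] 12.811192913904422
[-9.86906673e-01 -1.61292341e-01  5.64696326e-16]
-1.407083082385369 12.816561036995108
[ 0.15150883  0.1079656  -0.72779072] [ 543.7786743  -192.84616918  123.25645028] 26.3667
[(np.int32(1248), array([315.1, 195. ]), ((314.5, 195.0), (24.0, 51.0), 90.0))]
[(np.int32(10611), array([317.1, 261.6]), ((317.0, 280.0), (130.0, 140.0), 90.0))]
```

View pics/m5.png

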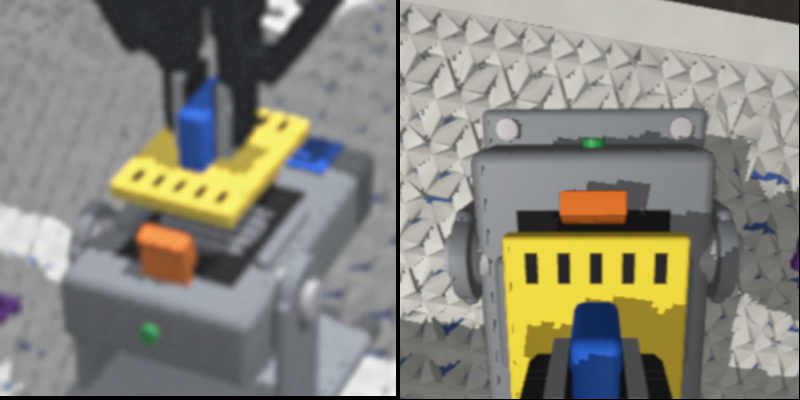

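The cover is over the seat, square, with its near edge at wrist row ~217. Its centre column is about 317.7 against 315 for the hook, roughly 1 mm off sideways. I'll quantify this closer in.

```bash
cat > al.py <<'E'
from h import *
import sys
dx,dy,z=map(float,sys.argv[1:4]);yw=.162
u=np.array([np.cos(yw),np.sin(yw)]);v=np.array([-u[1],u[0]])
s=np.array([543.5,-192.8])+dx*u+dy*v
r.line_to(np.r_[s,z],rate=30);r.dwell(.2);E=r.current_ee_pos();print('F',r.current_force().round(1),E)
w=cam('wrist','w'+sys.argv[4])
hsv=cv2.cvtColor(w['color'],cv2.COLOR_BGR2HSV)
m=cv2.inRange(hsv,np.array((20,130,60)),np.array((36,255,255)));o=cv2.inRange(hsv,np.array((3,130,80)),np.array((17,255,255)))
def loc(p,z): q=onz(w,p,z)[:2]-E[:2];return np.round([q@u,q@v],2)
zt=E[2]+13.7
rows=np.where((m>0).sum(1)>100)[0];r0=rows[0];print('row0',r0)
for k in(4,20,40,60):
    c=np.where(m[r0+k]>0)[0];print('plate L,R',c[0],c[-1],loc((c[0],r0+k),zt),loc((c[-1],r0+k),zt))
print('plate near edge',loc((316,r0),zt))
rr=np.where((o>0).sum(1)>20)[0]
print('hook rows',rr[0],rr[-1],(o>0).sum(1)[rr[0]:rr[-1]+1:3])
for k in(rr[0]+3,(rr[0]+rr[-1])//2,rr[-1]-3):
    c=np.where(o[k]>0)[0];print('hook L,R',c[0],c[-1],loc((c[0],k),123),loc((c[-1],k),123))
x0,y0=200,r0-70;B=w['color'][y0:y0+200,x0:x0+240];cv2.imwrite('pics/c'+sys.argv[4]+'.png',cv2.resize(B,None,fx=2.5,fy=2.5,interpolation=2))
E
python3 al.py 0 -0.5 116 5
```

```text
F [-0.  -0.4 -1.3] [ 543.66102076 -193.30887226  116.07232034]
row0 214
plate L,R 248 386 [-41.32 -26.97] [-41.27  29.09]
plate L,R 248 387 [-34.53 -27.37] [-34.47  29.88]
plate L,R 249 385 [-25.77 -27.46] [-25.71  29.54]
plate L,R 250 384 [-16.69 -27.56] [-16.64  29.61]
plate near edge [-42.96   0.66]
hook rows 186 211 [40 53 53 53 53 53 54 52 49]
hook L,R 290 342 [-51.96 -10.13] [-51.93  11.44]
hook L,R 290 342 [-48.17 -10.22] [-48.15  11.51]
hook L,R 291 341 [-43.9  -9.9] [-43.88  11.17]
```

```bash
cat > press.py <<'E'
from h import *
import sys
dx,dy=0.2,-0.9;yw=.162
u=np.array([np.cos(yw),np.sin(yw)]);v=np.array([-u[1],u[0]])
s=np.array([543.5,-192.8])+dx*u+dy*v
for z in list(np.arange(115,100,-1.5)):
    r.line_to(np.r_[s,z],rate=20)
    F=np.mean([r.current_force() for _ in range(3)],0);E=r.current_ee_pos();M=r.current_moment()
    print(z,round(E[2],1),'Fu %.1f Fv %.1f Fz %.1f'%(F[:2]@u,F[:2]@v,F[2]),'e',((E[:2]-s)@u).round(2),((E[:2]-s)@v).round(2),'Mv %.2f'%(M[:2]@v),'w %.1f'%r.current_width())
    if F[2]>26 or abs(F[:2]@v)>8 :break
print(r.current_clock())
E
python3 press.py
```

```text
115.0 114.9 Fu -0.5 Fv 0.3 Fz 0.4 e -0.38 0.0 Mv 0.54 w 12.7
113.5 113.3 Fu -2.7 Fv 0.0 Fz 0.6 e -0.56 0.05 Mv 1.04 w 12.6
112.0 111.8 Fu -3.8 Fv 0.9 Fz 0.2 e -0.37 0.05 Mv 1.18 w 12.9
110.5 110.4 Fu -3.8 Fv -0.2 Fz 0.2 e -0.25 -0.0 Mv 1.40 w 12.7
109.0 109.0 Fu -3.7 Fv 0.0 Fz 2.2 e -0.09 -0.07 Mv 1.62 w 12.5
107.5 107.7 Fu -4.0 Fv -1.7 Fz 3.6 e 0.29 -0.16 Mv 1.38 w 12.6
106.0 106.5 Fu -3.2 Fv -1.4 Fz 5.9 e 0.72 -0.25 Mv 1.26 w 12.3
104.5 105.4 Fu -3.8 Fv -1.1 Fz 7.7 e 0.96 -0.38 Mv 1.36 w 12.6
103.0 104.4 Fu -4.6 Fv -0.9 Fz 10.4 e 1.26 -0.53 Mv 1.57 w 12.2
101.5 101.8 Fu -2.9 Fv -1.1 Fz 4.4 e 0.24 -0.17 Mv 1.23 w 12.5
29.65
```

Force fell from 10 N to 4 N at about 8.5 mm above the seat, as described for the noses passing the edge. The far hook pushes a little harder (Fu −3 N), so I'll ease 0.6 mm toward the near end and carry on down.

```bash
cat > press2.py <<'E'
from h import *
dx,dy=-0.4,-0.8;yw=.162
u=np.array([np.cos(yw),np.sin(yw)]);v=np.array([-u[1],u[0]])
s=np.array([543.5,-192.8])+dx*u+dy*v
for z in list(np.arange(101,86,-.7)):
    r.line_to(np.r_[s,z],rate=15)
    F=np.mean([r.current_force() for _ in range(3)],0);E=r.current_ee_pos();M=r.current_moment()
    print(round(z,1),round(E[2],1),'Fu %.1f Fv %.1f Fz %.1f'%(F[:2]@u,F[:2]@v,F[2]),'e',((E[:2]-s)@u).round(2),((E[:2]-s)@v).round(2),'w %.1f'%r.current_width())
    if F[2]>9:break
print(r.current_clock())
a=cam('scene','s6');w=cam('wrist','w6')
A=cv2.resize(a['color'][180:300,220:340],None,fx=3.3,fy=3.3,interpolation=2)
B=cv2.resize(w['color'][100:300,220:420],None,fx=2,fy=2,interpolation=2)
im=np.zeros((400,800,3),np.uint8);im[:A.shape[0],:A.shape[1]]=A;im[:B.shape[0],400:400+B.shape[1]]=B;cv2.imwrite('pics/m6.png',im)
E
python3 press2.py
```

```text
101.0 101.0 Fu -3.1 Fv -1.0 Fz 4.5 e 0.36 -0.1 w 12.5
100.3 100.2 Fu -2.2 Fv -1.4 Fz 4.1 e 0.15 -0.01 w 12.9
99.6 99.5 Fu -1.8 Fv -1.2 Fz 2.6 e 0.05 0.08 w 13.0
98.9 98.8 Fu -1.6 Fv -0.2 Fz 3.0 e -0.02 0.07 w 12.7
98.2 98.1 Fu -1.5 Fv -0.1 Fz 1.9 e -0.02 0.06 w 12.5
97.5 97.4 Fu -1.9 Fv -0.5 Fz 2.9 e -0.03 0.03 w 12.6
96.8 96.7 Fu -1.7 Fv -0.5 Fz 3.4 e -0.07 0.01 w 12.4
96.1 94.5 Fu 1.6 Fv 0.7 Fz -9.6 e -0.7 0.67 w 12.7
95.4 94.4 Fu 1.7 Fv 1.2 Fz -12.5 e -0.48 0.51 w 12.5
94.7 94.3 Fu 1.3 Fv 1.6 Fz -11.0 e -0.33 0.26 w 12.3
94.0 94.2 Fu -0.9 Fv 1.1 Fz -6.5 e -0.06 -0.11 w 12.6
93.3 93.9 Fu -1.2 Fv 0.1 Fz -1.8 e 0.27 -0.37 w 12.6
92.6 93.3 Fu -2.1 Fv -1.3 Fz 1.0 e 0.38 -0.36 w 12.9
91.9 93.2 Fu -4.6 Fv 1.8 Fz 8.3 e 0.38 -0.38 w 12.4
91.2 93.2 Fu -6.5 Fv 2.7 Fz 14.3 e 0.4 -0.41 w 12.6
33.4
```

View pics/m6.png

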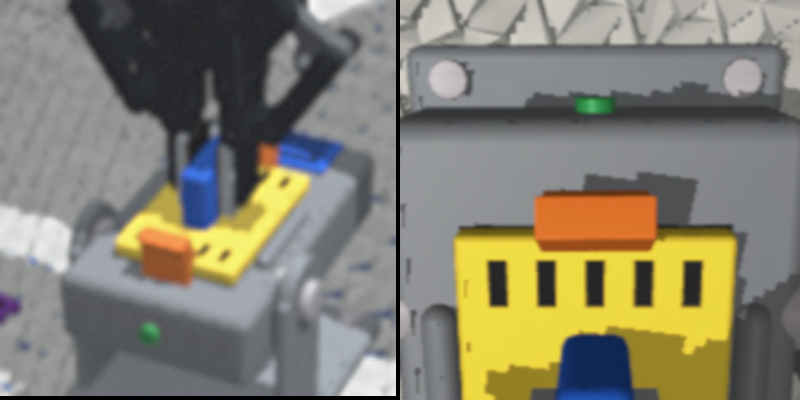

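Both hooks snapped: the cover was drawn down with −12 N and now rests hard at EE z 93.2, as predicted. The picture shows the near hook over the plate and the cover flat. I'll trim the push to about 10 N and hand in.

```bash
python3 - <<'E'
from h import *
u=np.array([np.cos(.162),np.sin(.162)]);v=np.array([-u[1],u[0]]);s=np.array([543.5,-192.8])-.4*u-.8*v
z=91.6;f=0
def rd():
    L=[]
    for _ in range(8): r.dwell(.06);L.append(r.current_force())
    return np.mean(L,0)
for i in range(6):
    r.line_to(np.r_[s,z],rate=10);f=rd();print(round(z,2),f.round(1),r.current_ee_pos().round(1))
    if 9.3<f[2]<11:break
    z+=np.clip((f[2]-10.2)/12,-.3,.3)
f=rd();print(f.round(1),r.current_clock())
if 8.8<f[2]<11.5: print(r.hand_in())
E
```

```text
91.6 [-5.4  1.1 11.1] [ 543.7 -194.    93.2]
91.67 [-5.1  1.3 10.8] [ 543.7 -194.    93.2]
[-5.7  1.  10.4] 35.4
the job is handed in; nothing more can be done
None
```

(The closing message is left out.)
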